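Close the hinged tube clamp and drop its swing bolt into the slot

TASK

The steel rail tube lies loose in its open hinged clamp on the wooden mounting board. Swing the clamp's hinged half over the tube and press it down until you feel it bear on the tube, then swing the bolt up into the slot of the ear and push its nut down until it bears firmly on the ear, so that the tube stays gripped after you let go. The tube is thin-walled: press by feel, gently (about 10 N on the hinged half, about 15 N on the nut), and leave the things around alone.

Things in the scene. Friction and masses are not known exactly. Their poses are not given: they have to be found in the camera images.
- clamp: steel saddle clamp on a wooden board 140 (x) by 170 (y) by 12 mm, fixed to the worktop; origin at the centre of the board's underside. y runs along the tube, z up; the bolt is on the -x side, the hinge of the upper half on the +x side. The tube lies in V seats at y = 0 and +-74 mm, its axis at x = 0, z = 60 mm. The clamp is 40 mm wide in y
- tube: loose thin-walled steel tube, 40 mm in diameter, 196 mm long, lying in the clamp's seats; origin at its middle, on its axis, which is its y axis. It is dented, which spoils the job, by more than 45 N from the hinged half
- cap: hinged upper half of the clamp, a steel arch 40 mm wide (y) ending in a slotted ear. Origin on its hinge axis; axes parallel to the clamp's when fully down; it opens by turning about +y, up to 1.6 rad, and starts 1.1 to 1.5 rad open. Its hinge has 0.18 N m of friction: it stays where it is left. Ear in its frame: x -62 to -104, y +-20, z 2 to 12 mm; slot 14 mm wide, open at the end, from x = -76
- ear_grip (a point): middle of the ear's thickness on the cap's midline, cap frame (-85, 0, 7) mm: the ear can be held across its 40 mm width here, fingers closing along the clamp's y
- boss_top (a point): centre of the flat 30 mm square top of the boss on the cap's crown, cap frame (-46, 0, 39) mm: press here with closed fingertips. A rubber liner under the crown meets the tube; how far it stands out varies and cannot be measured, so the cap comes to bear on the tube somewhere from 0.03 to 0.22 rad above its fully-down stop (15 mm of difference at the ear): it must be felt
- hinge_axis (a point): point on the cap's hinge axis, fixed, clamp frame (40, 0, 60) mm
- bolt: swing bolt, 10 mm shank, turning about a pin along the clamp's y at clamp frame (-46, 0, 35) mm, which is its origin; its z axis runs along the shank. Upright (z up) against a stop when it is home in the slot; it starts leaning 0.6 to 0.95 rad outward (towards the clamp's -x). Its pivot has 0.08 N m of friction, so that it stays where it is left
- bolt_pivot (a point): point on the bolt's pivot axis, fixed, clamp frame (-46, 0, 35) mm
- nut: black quick nut on the bolt: closed cap 24 mm in diameter (28 mm flange at its foot), 32 mm long, origin at its underside, z along the bolt. Starts at the top of its travel, underside 66 mm from the pivot; can be pushed 29 mm down the shank against 6 N of friction and stays where left. At the top of its travel it passes over the ear once the hinged half bears on the tube
- nut_grip (a point): on the nut's axis, 18 mm above its underside (84 mm from the pivot at the top of its travel): hold the nut here across its 24 mm, fingers closing along the clamp's y
- nut_top (a point): centre of the nut's flat top, 32 mm above its underside: the place to push it down with closed fingertips
- kitchen_timer: round kitchen timer, 63 mm wide, 46 mm high, a bystander; origin at its foot
- pill_bottle: white bottle, 35 mm wide, 70 mm high, a bystander; origin at its foot
- pod_2: coffee pod, 46 mm wide, 28 mm high, a bystander; origin at its foot
- matchbox: match box, 36 by 53 by 15 mm, a bystander; origin at its underside

How it is judged:
By the outcome, as a careful person would: the job done as asked, in the order asked, and still so for the second after the job is handed in, with the robot touching nothing.
It also fails if it takes over 72 s, if anything falls off the work surface, if the arm or the gripper's body presses on something with over 40 N, if the wrist force passes 120 N, or if a joint passes its speed limit or range.

ROBOT

A 6-joint arm with a two-finger parallel gripper is mounted at the origin on a cart in front of the work surface, level with it; the furniture and walls round the work are solid. World frame = base frame: x ahead of the robot, y to its left, z up, the work surface at z = 0. Lengths are in m, angles in rad, forces in N, time in s.
With the tool pointing down it reaches from about 0.3 to 0.875 m from the base axis. Payload 6.4 kg.
Tool frame: the origin (TCP) lies between the finger pads; the fingertips stand 19 mm ahead of it and the grasp point (between the pads) is the TCP (ctrl.tips_ahead is the z of the fingertips in the tool frame, in m); z points along the fingers, y is the line along which they close (so a half turn about z gives the same grasp; the last joint's range is limited). The gripper opens to 85 mm and grips with 20 to 120 N. Pads are 22 mm wide; open, the fingers measure 114 mm over their backs; the gripper's body (76 mm by 85 mm) begins 54 mm behind the grasp point. The pads swing forward as they close: fully open they stand 13 mm farther back than shut.
Start: joints at [1.137, 0.181, 1.607, -0, 1.354, -0.206], TCP at [0.13, 0.56, 0.25] pointing down, gripper open.
Joint ranges: [-2.99, 2.99], [-0.89, 2.07], [0.3, 2.58], [-1.14, 4.28], [0, 2.63], [-3.12, 3.12]. Speed limits (rad/s): [2.57, 2.57, 3.01, 3.14, 3.14, 3.14].

INTERFACE

Orientations are given as a unit quaternion [w, x, y, z].
In Python, from bench import readout, vision, ctrl gives the robot as it stands.
- The arm moves only by the tool play_rows, never from a script. Its arguments are lists of equal length, an entry for each row: "xyz": the shift along the tool's x, y, z in mm, a list of three; "rot": the turn, a rotation vector about the tool's x, y, z in rad, a list of three; "grip": the opening, from 0 (shut) to 1 (fully open). In form: {"xyz": [[x, y, z], ...], "rot": [[rx, ry, rz], ...], "grip": [grip, ...]}. A call has exactly 10 rows; each row is the pose to reach, as a shift and turn from the pose commanded when the call began, along the tool's axes at that moment; what a row does not reach only later rows make up. A row lasts 1/8 s, in which the tool goes at most 62.5 mm and 10.7 degrees, less where a joint would pass 70% of its speed; a pose out of reach is approached as far as the arm can. A call with a gripper value outside its range is refused whole. The fingers move at their own pace and stop on an object; the grip force is fixed at half the most. Time passes only in rows, so rows that repeat a pose let the fingers close, or fill a call up. It gives the time, the measured TCP pose, the force, the opening and the grip force at its end, in the units of the state.
- readout.get_obs(): the state, without advancing time (a new reading comes with each control period).
- vision.camera(name): name is "scene" or "top"; returns a dict with "color" (480x640x3 uint8, red, green, blue), "depth" (480x640 float32, m along the optical axis (not along the pixel's ray), 0 where there is no reading), "camera_matrix" (3x3 intrinsics, pixels), "k1" (the pictures are not rectified: a ray, as slopes to the right and down, at radius r is drawn at 1 + k1 r^2 times it, then the intrinsics apply), "extrinsics" (4x4, takes a point from camera to world coordinates). Camera axes: x right, y down, z forward; pixel columns grow to the right and rows downward; lengths in m; the calibration is good to about 2 mm. A picture is of the moment at which its call begins.
- ctrl.hand_in(): hands the job in; it is judged then, once.
The state is a dict: "time_s": time; "q": joint angles; "dq": joint speeds; "joint_efforts": joint torques, N m; "eef_pos": TCP position; "eef_rot": TCP orientation; "wrist_force": force on the tool from outside, world axes, zero at the start; "torque": the same for the moment, N m; "opening": opening from 0.0 (shut) to 1.0 (fully open); "grasp_force": force on a finger pad.
Only numpy, scipy, OpenCV 4.12 (cv2) and the standard library are available. Lean on these libraries where they do the work, as an engineer would, in place of code of your own. Each camera call takes 0.05 s, during which the arm holds its last target. There are 200 camera calls.

## Working session

There is one attempt and no reset: what is moved stays moved. The work goes in short steps, Python scripts to look and compute and a tool call to move; the robot and the scene stay as the last step left them, time stands still between calls to the robot, and variables do not carry over. Pictures are saved under pics/ and viewed, at most 10 in all, crops included, and the job is handed in when it is done.

Besides the shell and the picture viewer there is one more tool, called after "Request:" by a JSON object that holds its "name" and its "arguments". play_rows: Moves the arm, as the interface text tells. Its arguments: {"type":"object","properties":{"xyz":{"type":"array","items":{"type":"array","items":{"type":"number"}}},"rot":{"type":"array","items":{"type":"array","items":{"type":"number"}}},"grip":{"type":"array","items":{"type":"number"}}},"required":["xyz","rot","grip"]}

```bash
mkdir -p pics
cat > h.py <<'E'
import numpy as np, cv2
from bench import readout, vision, ctrl
from scipy.spatial.transform import Rotation as R
def cloud(c):
    d=c["depth"];K=c["camera_matrix"];k=float(c["k1"])
    v,u=np.mgrid[:480,:640].astype(float)
    p=cv2.undistortPoints(np.stack([u.ravel(),v.ravel()],1)[:,None],np.array(K,float),np.array([k,0,0,0.]))[:,0]
    P=np.c_[p,np.ones(len(p))]*d.reshape(-1,1)
    E=np.array(c["extrinsics"]);W=P@E[:3,:3].T+E[:3,3]
    W[d.ravel()<=0]=np.nan
    return W.reshape(480,640,3)
def save(n,c): cv2.imwrite(f"pics/{n}.png",c["color"][:,:,::-1])
def pose():
    o=readout.get_obs();q=o["eef_rot"]
    return np.array(o["eef_pos"]),R.from_quat([q[1],q[2],q[3],q[0]]),o
E
python3 - <<'E'
from h import *
for n in("scene","top"):
    c=vision.camera(n);save(n+"0",c);np.savez(n+"0.npz",W=cloud(c),color=c["color"]);print(np.round(c["extrinsics"],3).tolist(),c["k1"])
p,r,o=pose();print(p,r.as_matrix().round(3),o["time_s"],o["wrist_force"],o["opening"],ctrl.tips_ahead)
E
```

```text
[[-0.862, -0.36, 0.356, 0.141], [-0.507, 0.612, -0.607, 0.564], [0.001, -0.704, -0.71, 0.923], [0.0, 0.0, 0.0, 1.0]] -0.11793232849021658
[[0.03, -0.995, 0.098, 0.438], [-0.999, -0.031, -0.015, -0.127], [0.018, -0.098, -0.995, 0.94], [0.0, 0.0, 0.0, 1.0]] -0.005812869657875802
[0.12964722 0.55972497 0.24947744] [[-0.974  0.226 -0.001]
 [ 0.226  0.974 -0.001]
 [ 0.    -0.002 -1.   ]] 0.1 [-0.15988896 -0.1470871  -0.3206147 ] 0.9947801507048917 0.019
```

View pics/scene0.png

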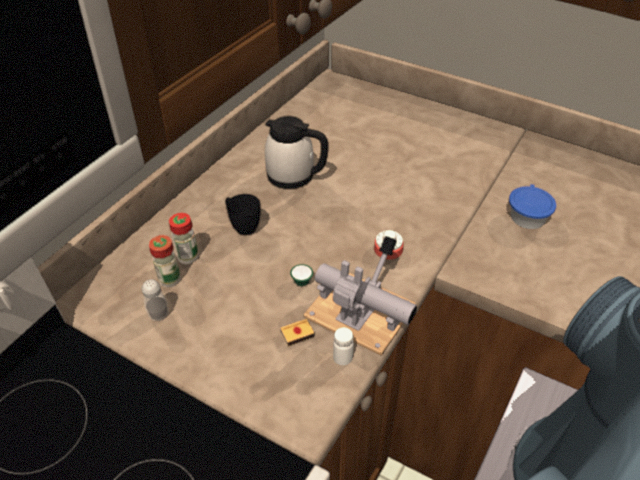

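View pics/top0.png

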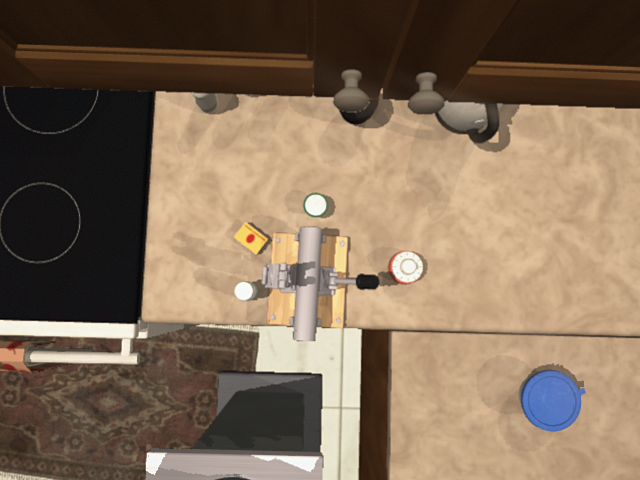

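The board lies near (308,283) in the top view. The nut is at (367,282), the timer at (407,267), the open cap around (278,278) and the pill bottle at (246,291). Next I'll measure these from the depth data.

```bash
cat > m.py <<'E'
from h import *
D=np.load("top0.npz");W=D["W"];C=D["color"].astype(int)
S=np.load("scene0.npz");WS=S["W"]
print("table z",np.nanmedian(W[150:180,200:260,2]), "scene", np.nanmedian(WS[150:180,380:420,2]))
# board: color wood-ish & z 0.006..0.018
reg=np.zeros((480,640),bool);reg[220:345,255:360]=1
b=reg&(abs(W[...,2]-0.012)<0.005)
hsv=cv2.cvtColor(D["color"],cv2.COLOR_RGB2HSV)
b&=hsv[...,1]>90
P=W[b][:,:2];print(len(P))
r=cv2.minAreaRect((P*1000).astype(np.float32));print("board rect",r)
# tube: high points
t=reg&(W[...,2]>0.065)&(W[...,2]<0.09)
# tube end regions: rows 228-250 and 310-340
for rows in((230,256),(305,338)):
    m=t.copy();m[:rows[0]]=0;m[rows[1]:]=0
    Q=W[m];top=Q[Q[:,2]>np.percentile(Q[:,2],60)]
    print("tube",rows,len(Q),np.median(Q,0),top.mean(0),Q[:,2].max())
V=np.array(hsv[...,2]);
m=np.zeros_like(reg);m[270:295,352:382]=1
m&=(V<60)&(W[...,2]>0.03)
print("nut",m.sum(),W[m].mean(0),W[m].min(0),W[m].max(0))
m=np.zeros_like(reg);m[255:300,255:297]=1;m&=W[...,2]>0.1
Q=W[m];print("cap",len(Q),Q.mean(0),Q.min(0),Q.max(0))
E
python3 m.py
python3 - <<'E'
import cv2
a=cv2.imread("pics/scene0.png")[215:375,270:430];b=cv2.imread("pics/top0.png")[215:350,225:430]
cv2.imwrite("pics/c0.png",cv2.hconcat([cv2.resize(a,(395,395),interpolation=cv2.INTER_CUBIC),cv2.resize(cv2.copyMakeBorder(b,0,70,0,0,cv2.BORDER_CONSTANT),(395,395),interpolation=cv2.INTER_CUBIC)]))
E
```

```text
table z 0.000587658651816314 scene -0.0011282454140203457
3393
board rect ((470.54486083984375, -105.70589447021484), (173.4750518798828, 172.3377685546875), 88.4354476928711)
tube (230, 256) 565 [ 0.53051846 -0.12443388  0.07748773] [ 0.53019692 -0.12415948  0.08011915] 0.08260680594291314
tube (305, 338) 727 [ 0.39569518 -0.12051385  0.07741852] [ 0.39547032 -0.12067635  0.08005162] 0.0845903596405313
nut 283 [ 0.46519648 -0.2211202   0.10467683] [ 0.45412602 -0.2403553   0.08872296] [ 0.47775753 -0.20380545  0.11655952]
cap 600 [ 0.47006213 -0.07005103  0.13428032] [ 0.45050294 -0.08914152  0.10699089] [ 0.49031883 -0.04807338  0.1677132 ]
```

View pics/c0.png

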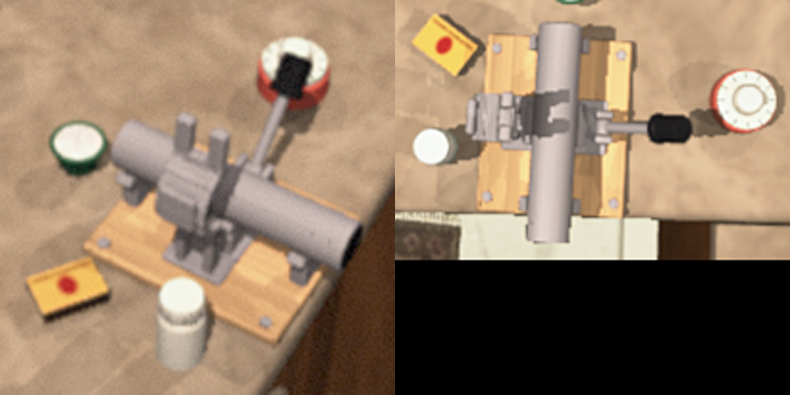

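The zoomed crop shows the cap standing nearly upright with its forked ear up. The bolt leans toward the timer, with the nut short of the timer's edge, and the pill bottle is on the hinge side. One script will fit the cap and bolt angles and compute the first move.

```bash
cat >> h.py <<'E'
O=np.array([0.469,-0.1226,0.]);xc=np.array([.026,.9997,0]);yc=np.array([-.9997,.026,0])
Rc=np.stack([xc,yc,[0,0,1]],1)   # clamp->world
def clamp(W): return (W-O)@Rc
def delta(pc,tip=True):
    """mm shift in tool axes to bring the tip (or TCP) to clamp point pc (mm); rotvec to tool x=xc,y=-yc,z down"""
    p,r,o=pose();T=np.stack([xc,-yc,[0,0,-1]],1)
    g=O+Rc@(np.array(pc)/1000)+(np.array([0,0,.019]) if tip else 0)
    return (r.inv().apply(g-p)*1000).round(1),(r.inv()*R.from_matrix(T)).as_rotvec().round(3)
def st():
    p,r,o=pose();t=p+r.apply([0,0,.019])
    print("t",round(o["time_s"],2),"tip clamp mm",(clamp(t)*1000).round(1),"F clamp",(np.array(o["wrist_force"])@Rc).round(2),"open",round(o["opening"],2))
E
python3 - <<'E'
from h import *
for n in("top","scene"):
    D=np.load(n+"0.npz");Wc=clamp(D["W"])*1000;hsv=cv2.cvtColor(D["color"],cv2.COLOR_RGB2HSV)
    x,y,z=np.moveaxis(Wc,-1,0)
    print(n)
    m=(abs(y)<28)&(x>-10)&(x<90)&(z>90)&(z<190)
    Q=Wc[m];print("cap n",len(Q))
    for a in range(100,180,8):
        q=Q[(Q[:,2]>=a)&(Q[:,2]<a+8)]
        if len(q)>2: print(a,len(q),"x",np.percentile(q[:,0],[3,50,97]).round(),"y",np.percentile(q[:,1],[3,97]).round())
    m=(abs(y)<28)&(x>-150)&(x<-50)&(z>60)&(z<150)&(hsv[...,2]<70)
    Q=Wc[m];print("nut",len(Q),np.percentile(Q,[3,50,97],axis=0).round().tolist())
    m=(abs(y)<10)&(x>-110)&(x<-50)&(z>30)&(z<150)&(hsv[...,2]>=70)
    Q=Wc[m];print("shank",len(Q),np.percentile(Q,[3,50,97],axis=0).round().tolist())
    m=(abs(y)<80)&(x>-240)&(x<-105)&(z>20)&(z<60);Q=Wc[m];print("timer",len(Q),np.percentile(Q,[2,50,98],axis=0).round().tolist())
    m=(abs(y)<60)&(x>60)&(x<140)&(z>50)&(z<90);Q=Wc[m];print("bottle",len(Q),np.percentile(Q,[2,50,98],axis=0).round().tolist())
    m=(abs(z-12)<5)&(hsv[...,1]>90)&(abs(x)<95)&(abs(y)<100)
    for s in(-60,-40,40,60):
        q=Wc[m&(abs(y-s)<8)];print("board x at y",s,np.percentile(q[:,0],[1,99]).round())
    for s in(-55,-40,40,55):
        q=Wc[m&(abs(x-s)<8)];print("board y at x",s,np.percentile(q[:,1],[1,99]).round())
print(delta((85,0,200)))
E
```

```text
top
cap n 600
108 12 x [66. 68. 70.] y [-19.  20.]
116 131 x [60. 66. 74.] y [-17.  20.]
124 220 x [34. 56. 71.] y [-18.  18.]
132 125 x [34. 43. 51.] y [-17.  17.]
156 50 x [34. 37. 44.] y [-19.  19.]
164 60 x [34. 39. 43.] y [-18.  19.]
nut 289 [[-116.0, -9.0, 93.0], [-98.0, 1.0, 105.0], [-83.0, 12.0, 115.0]]
shank 130 [[-81.0, -8.0, 40.0], [-66.0, -0.0, 63.0], [-50.0, 6.0, 84.0]]
timer 835 [[-204.0, -59.0, 21.0], [-176.0, -32.0, 32.0], [-152.0, -6.0, 48.0]]
bottle 295 [[94.0, 13.0, 51.0], [108.0, 27.0, 70.0], [123.0, 42.0, 73.0]]
board x at y -60 [-69.  94.]
board x at y -40 [-68.  69.]
board x at y 40 [-69.  69.]
board x at y 60 [-68.  70.]
board y at x -55 [-83.  84.]
board y at x -40 [-83.  84.]
board y at x 40 [-84.  84.]
board y at x 55 [-84.  83.]
scene
cap n 906
100 68 x [66. 76. 79.] y [-19.  19.]
108 74 x [63. 75. 78.] y [-19.  19.]
116 198 x [58. 66. 77.] y [-18.  19.]
124 205 x [41. 55. 73.] y [-19.  20.]
132 98 x [39. 47. 53.] y [-18.  19.]
140 57 x [40. 46. 49.] y [-18.  19.]
148 60 x [40. 46. 48.] y [-18.  19.]
156 84 x [36. 43. 47.] y [-19.  19.]
164 12 x [39. 43. 4
[... 445 characters left out ...]
55 [34. 55.]Traceback (most recent call last):
  File "<stdin>", line 21, in <module>
    return _quantile_unchecked(
        a, q, axis, out, overwrite_input, method, keepdims, weights)
    return _ureduce(a,
                    func=_quantile_ureduce_func,
    ...<5 lines>...
                    overwrite_input=overwrite_input,
                    method=method)
    r = func(a, **kwargs)
    result = _quantile(arr,
                       quantiles=q,
    ...<2 lines>...
                       out=out,
                       weights=wgt)
    slices_having_nans = np.isnan(arr[-1, ...])
                                  ~~~^^^^^^^^^
IndexError: index -1 is out of bounds for axis 0 with size 0
```

```bash
python3 -c "
from h import *
print(delta((90,0,215)));st()"
```

```text
(array([-466.7, -499.8,   16.1]), array([-2.000e-03,  1.000e-03,  1.369e+00]))
t 0.1 tip clamp mm [673.3 357.  230.5] F clamp [-0.15  0.16 -0.32] open 0.99
```

Request:
{"name": "play_rows", "arguments": {"xyz": [[-40,-43,0],[-80,-86,0],[-120,-129,0],[-160,-171,0],[-200,-214,0],[-240,-257,0],[-280,-300,0],[-320,-343,0],[-360,-386,0],[-400,-428,0]], "rot": [[0,0,0.14],[0,0,0.28],[0,0,0.42],[0,0,0.56],[0,0,0.7],[0,0,0.84],[0,0,0.98],[0,0,1.12],[0,0,1.26],[0,0,1.369]], "grip": [0,0,0,0,0,0,0,0,0,0]}}

```text
time_s: 1.35
eef_pos: [0.4233, 0.051, 0.2503]
eef_rot: [0.0, 0.718, 0.696, 0.0]
wrist_force: [0.5, 0.1, -0.4]
opening: 0.004
grasp_force: 0.0
```

```bash
python3 -c "
from h import *
print(delta((85,0,142)));st()"
```

```text
(array([-87.1,  50.5,  89.3]), array([ 0.   , -0.   , -0.004]))
t 1.35 tip clamp mm [172.3  50.1 231.3] F clamp [ 0.12 -0.45 -0.43] open 0.0
```

Request:
{"name": "play_rows", "arguments": {"xyz": [[-20,12,0],[-45,25,10],[-70,40,30],[-87,50,50],[-87,50,75],[-87,50,89],[-92,50,89],[-97,50,89],[-102,50,89],[-107,50,89]], "rot": [[0,0,0],[0,0,0],[0,0,0],[0,0,0],[0,0,0],[0,0,0],[0,0,0],[0,0,0],[0,0,0],[0,0,0]], "grip": [0,0,0,0,0,0,0,0,0,0]}}

```text
time_s: 2.6
eef_pos: [0.4704, -0.0559, 0.162]
eef_rot: [0.001, 0.716, 0.698, 0.0]
wrist_force: [-0.0, -0.3, -0.4]
opening: 0.001
grasp_force: 0.0
```

```bash
python3 -c "
from h import *
st()
for th in np.arange(1.4,0.15,-.1):
  c,s=np.cos(th),np.sin(th); print(round(th,2),'tip centre',round(40-92*c+12*s+11,1),round(60+92*s+12*c,1))"
```

```text
t 2.6 tip clamp mm [ 66.7   0.3 143. ] F clamp [-0.27  0.04 -0.39] open 0.0
1.4 tip centre 47.2 152.7
1.3 tip centre 38.0 151.9
1.2 tip centre 28.8 150.1
1.1 tip centre 20.0 147.4
1.0 tip centre 11.4 143.9
0.9 tip centre 3.2 139.5
0.8 tip centre -4.5 134.4
0.7 tip centre -11.6 128.4
0.6 tip centre -18.2 121.9
0.5 tip centre -24.0 114.6
0.4 tip centre -29.1 106.9
0.3 tip centre -33.3 98.7
0.2 tip centre -36.8 90.0
```

Request:
{"name": "play_rows", "arguments": {"xyz": [[-6,0,0],[-12,0,0],[-18,0,0],[-24,0,0],[-30,0,0],[-36,0,0],[-42,0,0],[-48,0,0],[-54,0,0],[-54,0,0]], "rot": [[0,0,0],[0,0,0],[0,0,0],[0,0,0],[0,0,0],[0,0,0],[0,0,0],[0,0,0],[0,0,0],[0,0,0]], "grip": [0,0,0,0,0,0,0,0,0,0]}}

```text
time_s: 3.85
eef_pos: [0.4687, -0.1103, 0.1615]
eef_rot: [0.0, 0.716, 0.698, -0.0]
wrist_force: [-0.9, -0.6, -0.0]
opening: 0.001
grasp_force: 0.3
```

```bash
python3 -c "
from h import *
st()
c=vision.camera('scene');Wc=clamp(cloud(c))*1000;x,y,z=np.moveaxis(Wc,-1,0)
save('scene1',c);cv2.imwrite('pics/c1.png',cv2.resize(c['color'][200:380,250:450,::-1],(600,540)))"
```

```text
t 3.85 tip clamp mm [ 12.3   0.6 142.5] F clamp [-0.64  0.86 -0.02] open 0.0
```

View pics/c1.png

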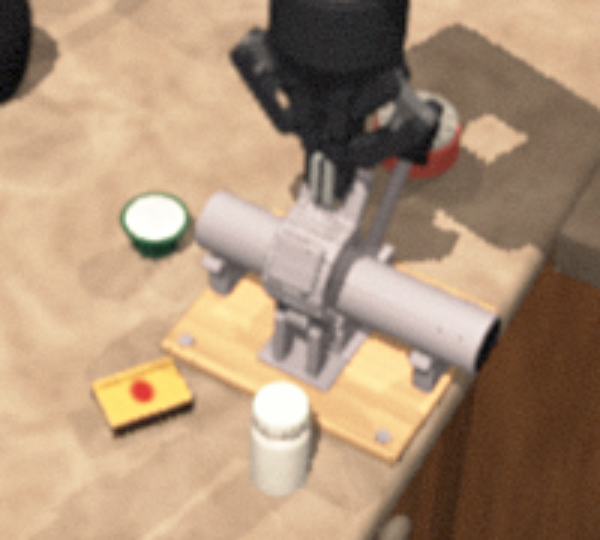

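The cap has swung with the fingers to about 1.0 rad, and the fingertips sit on the ear at crop (320,190). I'll follow the arc down.

Request:
{"name": "play_rows", "arguments": {"xyz": [[-4,0,2],[-8,0,4],[-12,0,6],[-16,0,9],[-20,0,12],[-24,0,15],[-27,0,18],[-30,0,22],[-33,0,25],[-35,0,28]], "rot": [[0,0,0],[0,0,0],[0,0,0],[0,0,0],[0,0,0],[0,0,0],[0,0,0],[0,0,0],[0,0,0],[0,0,0]], "grip": [0,0,0,0,0,0,0,0,0,0]}}

```text
time_s: 5.15
eef_pos: [0.4678, -0.1446, 0.1331]
eef_rot: [0.0, 0.716, 0.698, -0.0]
wrist_force: [-0.4, -0.4, 2.2]
opening: -0.005
grasp_force: 1.2
```

Request:
{"name": "play_rows", "arguments": {"xyz": [[-1,0,2],[-2,0,4],[-3,0,6],[-5,0,8],[-6,0,10],[-7,0,12],[-7,0,12],[-7,0,12],[-7,0,12],[-7,0,12]], "rot": [[0,0,0],[0,0,0],[0,0,0],[0,0,0],[0,0,0],[0,0,0],[0,0,0],[0,0,0],[0,0,0],[0,0,0]], "grip": [0,0,0,0,0,0,0,0,0,0]}}

```text
time_s: 6.4
eef_pos: [0.4675, -0.1512, 0.1212]
eef_rot: [-0.0, 0.716, 0.698, 0.0]
wrist_force: [-0.0, -0.2, -0.0]
opening: 0.001
grasp_force: 0.1
```

```bash
python3 -c "
from h import *
st()"
```

```text
t 6.4 tip clamp mm [-28.6   0.8 102.2] F clamp [-0.18  0.04 -0.02] open 0.0
```

Request:
{"name": "play_rows", "arguments": {"xyz": [[0,0,-10],[0,0,-24],[12,0,-25],[24,0,-25],[31,0,-25],[31,0,-22],[31,0,-18],[31,0,-15],[31,0,-12],[31,0,-11]], "rot": [[0,0,0],[0,0,0],[0,0,0],[0,0,0],[0,0,0],[0,0,0],[0,0,0],[0,0,0],[0,0,0],[0,0,0]], "grip": [0,0,0,0,0,0,0,0,0,0]}}

```text
time_s: 7.65
eef_pos: [0.4694, -0.1241, 0.1344]
eef_rot: [0.003, 0.716, 0.698, -0.002]
wrist_force: [-6.7, -11.0, 15.2]
opening: 0.002
grasp_force: 7.9
```

```bash
python3 -c "
from h import *
st()"
```

```text
t 7.65 tip clamp mm [ -1.7  -0.5 115.4] F clamp [-11.17   6.46  15.23] open 0.0
```

Request:
{"name": "play_rows", "arguments": {"xyz": [[0,0,-3],[0,0,-8],[0,0,-14],[0,0,-20],[0,0,-25],[0,0,-25],[0,0,-25],[0,0,-25],[0,0,-25],[0,0,-25]], "rot": [[0,0,0],[0,0,0],[0,0,0],[0,0,0],[0,0,0],[0,0,0],[0,0,0],[0,0,0],[0,0,0],[0,0,0]], "grip": [0,0,0,0,0,0,0,0,0,0]}}

```text
time_s: 8.9
eef_pos: [0.4683, -0.1203, 0.1572]
eef_rot: [-0.0, 0.716, 0.698, -0.0]
wrist_force: [-0.5, -0.2, 0.7]
opening: 0.002
grasp_force: 0.0
```

```bash
python3 -c "
from h import *
st()
c=vision.camera('scene');Wc=clamp(cloud(c))*1000;x,y,z=np.moveaxis(Wc,-1,0)
cv2.imwrite('pics/c2.png',cv2.resize(c['color'][220:340,290:430,::-1],(700,600),interpolation=cv2.INTER_CUBIC))
m=(abs(y)<18)&(z>82)&(z<135)&(x<60)&(x>-80);Q=Wc[m]
for a in range(-80,60,5):
  q=Q[(Q[:,0]>=a)&(Q[:,0]<a+5)]
  if len(q)>3:print(a,len(q),np.percentile(q[:,2],[5,50,95]).round(1))
"
```

```text
t 8.9 tip clamp mm [  2.2   0.8 138.2] F clamp [-0.18  0.45  0.7 ] open 0.0
-80 8 [91.8 93.9 96.7]
-55 11 [ 95.5 100.2 102.8]
-50 23 [ 96.7  99.6 103.3]
-45 18 [ 94.4  98.4 100.9]
-40 19 [90.7 96.7 99.3]
-35 26 [88.4 94.3 98.6]
-30 23 [90.8 93.4 95.9]
-25 22 [91.7 93.9 95.4]
-20 9 [95.6 97.4 98.5]
-15 7 [ 85.1 100.7 101.4]
-10 6 [102.1 102.9 104.4]
-5 32 [104.1 112.4 115. ]
0 48 [105.  112.3 115.6]
5 49 [101.9 110.3 113.7]
10 61 [102.  108.7 111.5]
15 51 [101.7 107.5 110.8]
20 93 [ 95.2 102.  108.2]
25 79 [ 87.9  95.4 100.7]
30 80 [83.5 89.3 93.8]
35 38 [82.2 85.  91.1]
```

View pics/c2.png

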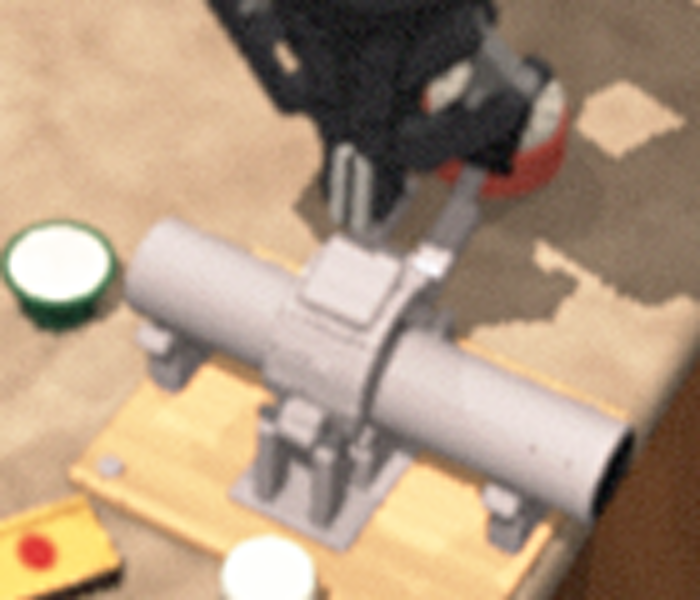

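The pushed corner jammed because friction acted sideways: the boss moves in -x as fast as it moves down. The depth data puts the boss top from x=-5 (z 116) to x=20, so the cap is at about 0.33 rad. I'll press along the boss's arc tangent instead.

Request:
{"name": "play_rows", "arguments": {"xyz": [[4,0,0],[8,0,5],[8,0,12],[8,0,18],[8,0,22],[7,0,23],[5.5,0,24],[4.5,0,25],[3.5,0,26],[3.5,0,26]], "rot": [[0,0,0],[0,0,0],[0,0,0],[0,0,0],[0,0,0],[0,0,0],[0,0,0],[0,0,0],[0,0,0],[0,0,0]], "grip": [0,0,0,0,0,0,0,0,0,0]}}

```text
time_s: 10.2
eef_pos: [0.4686, -0.1172, 0.1314]
eef_rot: [0.0, 0.716, 0.698, -0.0]
wrist_force: [-0.4, 0.1, 1.1]
opening: -0.003
grasp_force: 0.4
```

```bash
python3 -c "
from h import *
st()"
```

```text
t 10.2 tip clamp mm [  5.4   0.6 112.4] F clamp [0.07 0.43 1.05] open -0.0
```

Request:
{"name": "play_rows", "arguments": {"xyz": [[-0.5,0,0.4],[-1,0,0.8],[-1.5,0,1.2],[-2,0,1.6],[-2.4,0,2],[-2.4,0,2],[-2.4,0,2],[-2.4,0,2],[-2.4,0,2],[-2.4,0,2]], "rot": [[0,0,0],[0,0,0],[0,0,0],[0,0,0],[0,0,0],[0,0,0],[0,0,0],[0,0,0],[0,0,0],[0,0,0]], "grip": [0,0,0,0,0,0,0,0,0,0]}}

```text
time_s: 11.45
eef_pos: [0.4684, -0.1193, 0.1293]
eef_rot: [0.0, 0.716, 0.698, 0.0]
wrist_force: [1.0, -1.3, 2.4]
opening: 0.002
grasp_force: 1.0
```

Request:
{"name": "play_rows", "arguments": {"xyz": [[-0.5,0,0.4],[-1,0,0.8],[-1.3,0,1.2],[-1.3,0,1.2],[-1.3,0,1.2],[-1.3,0,1.2],[-1.3,0,1.2],[-1.3,0,1.2],[-1.3,0,1.2],[-1.3,0,1.2]], "rot": [[0,0,0],[0,0,0],[0,0,0],[0,0,0],[0,0,0],[0,0,0],[0,0,0],[0,0,0],[0,0,0],[0,0,0]], "grip": [0,0,0,0,0,0,0,0,0,0]}}

```text
time_s: 12.7
eef_pos: [0.4683, -0.1205, 0.1281]
eef_rot: [-0.0, 0.716, 0.698, -0.0]
wrist_force: [0.4, -0.5, 2.4]
opening: -0.004
grasp_force: 0.8
```

```bash
python3 -c "
from h import *
st()"
```

```text
t 12.7 tip clamp mm [  2.    0.7 109.1] F clamp [-0.46 -0.39  2.39] open -0.0
```

Request:
{"name": "play_rows", "arguments": {"xyz": [[-0.3,0,0.3],[-0.6,0,0.6],[-0.9,0,0.9],[-1.2,0,1.2],[-1.5,0,1.4],[-1.7,0,1.6],[-1.7,0,1.6],[-1.7,0,1.6],[-1.7,0,1.6],[-1.7,0,1.6]], "rot": [[0,0,0],[0,0,0],[0,0,0],[0,0,0],[0,0,0],[0,0,0],[0,0,0],[0,0,0],[0,0,0],[0,0,0]], "grip": [0,0,0,0,0,0,0,0,0,0]}}

```text
time_s: 13.95
eef_pos: [0.4683, -0.1222, 0.1265]
eef_rot: [-0.0, 0.716, 0.698, -0.0]
wrist_force: [0.1, -0.2, 0.7]
opening: -0.001
grasp_force: 0.6
```

Request:
{"name": "play_rows", "arguments": {"xyz": [[-0.3,0,0.3],[-0.6,0,0.6],[-0.9,0,0.9],[-1.1,0,1.1],[-1.1,0,1.1],[-1.1,0,1.1],[-1.1,0,1.1],[-1.1,0,1.1],[-1.1,0,1.1],[-1.1,0,1.1]], "rot": [[0,0,0],[0,0,0],[0,0,0],[0,0,0],[0,0,0],[0,0,0],[0,0,0],[0,0,0],[0,0,0],[0,0,0]], "grip": [0,0,0,0,0,0,0,0,0,0]}}

```text
time_s: 15.2
eef_pos: [0.4682, -0.1233, 0.1254]
eef_rot: [-0.0, 0.716, 0.698, -0.0]
wrist_force: [1.3, 0.0, 0.6]
opening: 0.0
grasp_force: 0.4
```

Request:
{"name": "play_rows", "arguments": {"xyz": [[-0.3,0,0.3],[-0.6,0,0.6],[-0.8,0,0.9],[-1.0,0,1.2],[-1.0,0,1.2],[-1.0,0,1.2],[-1.0,0,1.2],[-1.0,0,1.2],[-1.0,0,1.2],[-1.0,0,1.2]], "rot": [[0,0,0],[0,0,0],[0,0,0],[0,0,0],[0,0,0],[0,0,0],[0,0,0],[0,0,0],[0,0,0],[0,0,0]], "grip": [0,0,0,0,0,0,0,0,0,0]}}

```text
time_s: 16.45
eef_pos: [0.4683, -0.124, 0.1246]
eef_rot: [-0.0, 0.716, 0.698, 0.0]
wrist_force: [-1.5, 3.5, 6.7]
opening: 0.003
grasp_force: 3.4
```

Request:
{"name": "play_rows", "arguments": {"xyz": [[-0.3,0,0.3],[-0.6,0,0.6],[-0.8,0,0.9],[-1.0,0,1.2],[-1.0,0,1.2],[-1.0,0,1.2],[-1.0,0,1.2],[-1.0,0,1.2],[-1.0,0,1.2],[-1.0,0,1.2]], "rot": [[0,0,0],[0,0,0],[0,0,0],[0,0,0],[0,0,0],[0,0,0],[0,0,0],[0,0,0],[0,0,0],[0,0,0]], "grip": [0,0,0,0,0,0,0,0,0,0]}}

```text
time_s: 17.7
eef_pos: [0.4684, -0.1243, 0.1243]
eef_rot: [-0.001, 0.716, 0.698, 0.001]
wrist_force: [-4.5, 7.4, 15.6]
opening: 0.001
grasp_force: 8.4
```

```bash
python3 -c "
from h import *
st()"
```

```text
t 17.7 tip clamp mm [ -1.7   0.5 105.3] F clamp [ 7.26  4.72 15.57] open 0.0
```

The force rose at tip z of about 105.5 mm, so the cap bears on the tube, at about 15 N. Next I retract and move to the outer side of the nut.

Request:
{"name": "play_rows", "arguments": {"xyz": [[0,0,-20],[0,0,-45],[-40,0,-60],[-90,0,-60],[-130,0,-60],[-140,0,-45],[-140,0,-20],[-140,0,0],[-140,0,14],[-140,0,14]], "rot": [[0,0,0],[0,0,0],[0,0,0],[0,0,0],[0,0,0],[0,0,0],[0,0,0],[0,0,0],[0,0,0],[0,0,0]], "grip": [0,0,0,0,0,0,0,0,0,0]}}

```text
time_s: 18.95
eef_pos: [0.4637, -0.264, 0.1074]
eef_rot: [-0.002, 0.716, 0.698, -0.0]
wrist_force: [0.2, 0.6, 0.0]
opening: 0.003
grasp_force: 0.0
```

```bash
python3 -c "
from h import *
st()
c=vision.camera('top');Wc=clamp(cloud(c))*1000;x,y,z=np.moveaxis(Wc,-1,0)
m=(abs(y)<14)&(z>95)&(z<120)&(x<30)&(x>-20);Q=Wc[m];print(len(Q),np.polyfit(Q[:,0],Q[:,2],1),np.percentile(Q,[2,98],axis=0).round())
c=vision.camera('scene');cv2.imwrite('pics/c3.png',cv2.resize(c['color'][200:340,290:450,::-1],(640,560),interpolation=cv2.INTER_CUBIC))
"
```

```text
t 18.95 tip clamp mm [-141.5    1.6   88.4] F clamp [ 0.57 -0.14  0.03] open 0.0
347 [ -0.13706211 103.63552979] [[-17. -13.  95.]
 [ 18.  13. 108.]]
```

View pics/c3.png

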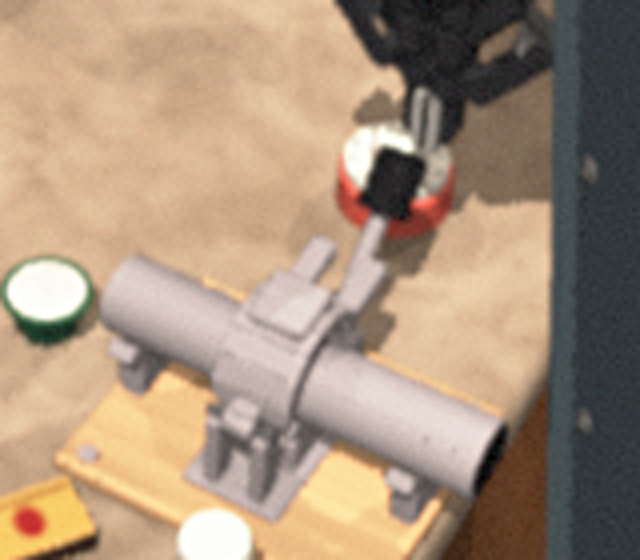

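The picture shows the cap down on the tube at about 0.13 rad, and the closed fingertips at crop (425,120) just outside the nut at (393,180). I'll push the bolt upright while rising.

Request:
{"name": "play_rows", "arguments": {"xyz": [[7,0,0],[14,0,0],[21,0,-2],[28,0,-5],[35,0,-8],[42,0,-11],[49,0,-14],[55,0,-16],[60,0,-17],[63,0,-18]], "rot": [[0,0,0],[0,0,0],[0,0,0],[0,0,0],[0,0,0],[0,0,0],[0,0,0],[0,0,0],[0,0,0],[0,0,0]], "grip": [0,0,0,0,0,0,0,0,0,0]}}

```text
time_s: 20.3
eef_pos: [0.466, -0.2017, 0.1267]
eef_rot: [-0.0, 0.716, 0.698, 0.0]
wrist_force: [0.1, -1.0, -0.6]
opening: -0.004
grasp_force: 0.5
```

Request:
{"name": "play_rows", "arguments": {"xyz": [[1,0,0],[2,0,0],[3,0,0],[4,0,0],[5,0,0],[5,0,0],[5,0,0],[5,0,0],[5,0,0],[5,0,0]], "rot": [[0,0,0],[0,0,0],[0,0,0],[0,0,0],[0,0,0],[0,0,0],[0,0,0],[0,0,0],[0,0,0],[0,0,0]], "grip": [0,0,0,0,0,0,0,0,0,0]}}

```text
time_s: 21.55
eef_pos: [0.4663, -0.1973, 0.1269]
eef_rot: [-0.0, 0.716, 0.698, 0.0]
wrist_force: [0.1, -0.3, 0.4]
opening: -0.004
grasp_force: 0.2
```

```bash
python3 -c "
from h import *
st()"
```

```text
t 21.55 tip clamp mm [-74.7   0.7 107.9] F clamp [-0.29 -0.07  0.39] open -0.0
```

Request:
{"name": "play_rows", "arguments": {"xyz": [[0.5,0,0],[1,0,0],[1.5,0,0],[2,0,0],[2.5,0,0],[3,0,0],[3,0,0],[3,0,0],[3,0,0],[3,0,0]], "rot": [[0,0,0],[0,0,0],[0,0,0],[0,0,0],[0,0,0],[0,0,0],[0,0,0],[0,0,0],[0,0,0],[0,0,0]], "grip": [0,0,0,0,0,0,0,0,0,0]}}

```text
time_s: 22.8
eef_pos: [0.4664, -0.1943, 0.127]
eef_rot: [-0.0, 0.716, 0.698, 0.0]
wrist_force: [-0.2, -0.1, 0.9]
opening: 0.001
grasp_force: 0.3
```

Request:
{"name": "play_rows", "arguments": {"xyz": [[0.5,0,0],[1,0,0],[1.5,0,0],[2,0,0],[2,0,0],[2,0,0],[2,0,0],[2,0,0],[2,0,0],[2,0,0]], "rot": [[0,0,0],[0,0,0],[0,0,0],[0,0,0],[0,0,0],[0,0,0],[0,0,0],[0,0,0],[0,0,0],[0,0,0]], "grip": [0,0,0,0,0,0,0,0,0,0]}}

```text
time_s: 24.05
eef_pos: [0.4665, -0.1923, 0.127]
eef_rot: [-0.0, 0.716, 0.698, -0.0]
wrist_force: [-0.2, -0.8, 0.5]
opening: -0.003
grasp_force: 0.2
```

```bash
python3 -c "
from h import *
st()"
```

```text
t 24.05 tip clamp mm [-69.7   0.7 108. ] F clamp [-0.79  0.19  0.49] open -0.0
```

Request:
{"name": "play_rows", "arguments": {"xyz": [[0.5,0,0],[1,0,0],[1.5,0,0],[2,0,0],[2,0,0],[2,0,0],[2,0,0],[2,0,0],[2,0,0],[2,0,0]], "rot": [[0,0,0],[0,0,0],[0,0,0],[0,0,0],[0,0,0],[0,0,0],[0,0,0],[0,0,0],[0,0,0],[0,0,0]], "grip": [0,0,0,0,0,0,0,0,0,0]}}

```text
time_s: 25.3
eef_pos: [0.4666, -0.1907, 0.1271]
eef_rot: [0.0, 0.716, 0.698, -0.0]
wrist_force: [0.6, -5.4, 0.3]
opening: -0.001
grasp_force: 2.6
```

```bash
python3 -c "
from h import *
st()
c=vision.camera('scene');cv2.imwrite('pics/c4.png',cv2.resize(c['color'][200:340,290:450,::-1],(640,560),interpolation=cv2.INTER_CUBIC))
"
```

```text
t 25.3 tip clamp mm [-68.2   0.6 108.1] F clamp [-5.38 -0.7   0.28] open -0.0
```

View pics/c4.png

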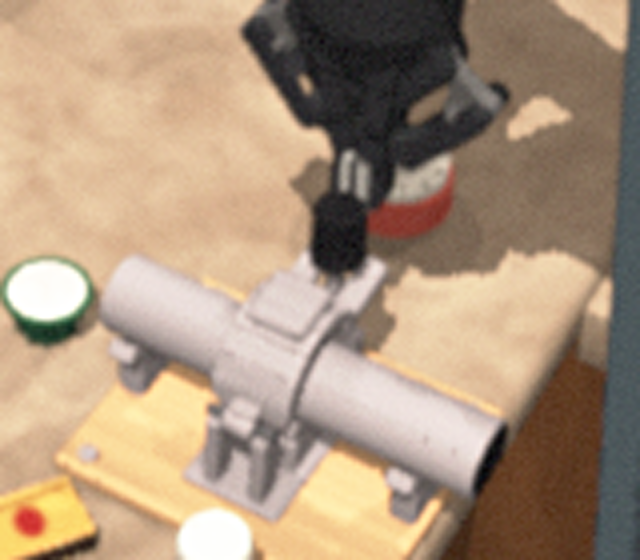

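The bolt is upright in the slot, with the nut at crop (338,232) above the ear and the stop felt at 5 N. I'll lift, move over the nut top and push down.

Request:
{"name": "play_rows", "arguments": {"xyz": [[-6,0,0],[-6,0,-20],[-6,0,-44],[8,0,-44],[22,0,-44],[22,0,-40],[22,0,-34],[22,0,-29],[22,0,-27],[22,0,-27]], "rot": [[0,0,0],[0,0,0],[0,0,0],[0,0,0],[0,0,0],[0,0,0],[0,0,0],[0,0,0],[0,0,0],[0,0,0]], "grip": [0,0,0,0,0,0,0,0,0,0]}}

```text
time_s: 26.6
eef_pos: [0.467, -0.1685, 0.1537]
eef_rot: [-0.0, 0.716, 0.698, -0.0]
wrist_force: [-0.4, -0.1, -0.3]
opening: -0.001
grasp_force: 0.0
```

Request:
{"name": "play_rows", "arguments": {"xyz": [[0,0,1],[0,0,2],[0,0,3],[0,0,4],[0,0,5],[0,0,6],[0,0,6],[0,0,6],[0,0,6],[0,0,6]], "rot": [[0,0,0],[0,0,0],[0,0,0],[0,0,0],[0,0,0],[0,0,0],[0,0,0],[0,0,0],[0,0,0],[0,0,0]], "grip": [0,0,0,0,0,0,0,0,0,0]}}

```text
time_s: 27.85
eef_pos: [0.4671, -0.1684, 0.148]
eef_rot: [0.0, 0.716, 0.698, -0.0]
wrist_force: [0.3, -0.4, 0.2]
opening: 0.0
grasp_force: 0.0
```

```bash
python3 -c "
from h import *
st()"
```

```text
t 27.85 tip clamp mm [-45.8   0.7 129. ] F clamp [-0.38 -0.3   0.16] open 0.0
```

Request:
{"name": "play_rows", "arguments": {"xyz": [[0,0,0.6],[0,0,1.2],[0,0,1.8],[0,0,2.4],[0,0,3],[0,0,3.6],[0,0,4.2],[0,0,4.8],[0,0,5.4],[0,0,6]], "rot": [[0,0,0],[0,0,0],[0,0,0],[0,0,0],[0,0,0],[0,0,0],[0,0,0],[0,0,0],[0,0,0],[0,0,0]], "grip": [0,0,0,0,0,0,0,0,0,0]}}

```text
time_s: 29.1
eef_pos: [0.4673, -0.1685, 0.1426]
eef_rot: [0.0, 0.716, 0.698, 0.0]
wrist_force: [-0.4, 1.4, 5.9]
opening: 0.0
grasp_force: 2.8
```

```bash
python3 -c "
from h import *
st()"
```

```text
t 29.1 tip clamp mm [-45.9   0.5 123.6] F clamp [1.43 0.48 5.89] open 0.0
```

Request:
{"name": "play_rows", "arguments": {"xyz": [[0,0,0.6],[0,0,1.2],[0,0,1.8],[0,0,2.4],[0,0,3],[0,0,3.6],[0,0,4.0],[0,0,4.0],[0,0,4],[0,0,4]], "rot": [[0,0,0],[0,0,0],[0,0,0],[0,0,0],[0,0,0],[0,0,0],[0,0,0],[0,0,0],[0,0,0],[0,0,0]], "grip": [0,0,0,0,0,0,0,0,0,0]}}

```text
time_s: 30.35
eef_pos: [0.4673, -0.1685, 0.1386]
eef_rot: [0.0, 0.716, 0.698, 0.0]
wrist_force: [-0.9, 1.0, 5.5]
opening: -0.001
grasp_force: 2.6
```

Request:
{"name": "play_rows", "arguments": {"xyz": [[0,0,0.2],[0,0,0.4],[0,0,0.6],[0,0,0.8],[0,0,1.0],[0,0,1.2],[0,0,1.4],[0,0,1.6],[0,0,1.8],[0,0,2]], "rot": [[0,0,0],[0,0,0],[0,0,0],[0,0,0],[0,0,0],[0,0,0],[0,0,0],[0,0,0],[0,0,0],[0,0,0]], "grip": [0,0,0,0,0,0,0,0,0,0]}}

```text
time_s: 31.6
eef_pos: [0.4673, -0.1685, 0.1366]
eef_rot: [0.0, 0.716, 0.698, 0.0]
wrist_force: [-2.3, 0.3, 5.3]
opening: -0.002
grasp_force: 2.8
```

```bash
python3 -c "
from h import *
st()"
```

```text
t 31.6 tip clamp mm [-45.9   0.5 117.6] F clamp [0.21 2.35 5.29] open -0.0
```

Request:
{"name": "play_rows", "arguments": {"xyz": [[0,0,0.2],[0,0,0.4],[0,0,0.6],[0,0,0.8],[0,0,1.0],[0,0,1.2],[0,0,1.4],[0,0,1.5],[0,0,1.5],[0,0,1.5]], "rot": [[0,0,0],[0,0,0],[0,0,0],[0,0,0],[0,0,0],[0,0,0],[0,0,0],[0,0,0],[0,0,0],[0,0,0]], "grip": [0,0,0,0,0,0,0,0,0,0]}}

```text
time_s: 32.85
eef_pos: [0.4674, -0.1685, 0.1355]
eef_rot: [0.0, 0.716, 0.698, 0.0]
wrist_force: [-2.4, 1.3, 8.8]
opening: 0.003
grasp_force: 4.2
```

Request:
{"name": "play_rows", "arguments": {"xyz": [[0,0,0.1],[0,0,0.2],[0,0,0.3],[0,0,0.4],[0,0,0.5],[0,0,0.6],[0,0,0.7],[0,0,0.8],[0,0,0.9],[0,0,1]], "rot": [[0,0,0],[0,0,0],[0,0,0],[0,0,0],[0,0,0],[0,0,0],[0,0,0],[0,0,0],[0,0,0],[0,0,0]], "grip": [0,0,0,0,0,0,0,0,0,0]}}

```text
time_s: 34.1
eef_pos: [0.4675, -0.1686, 0.1351]
eef_rot: [0.0, 0.716, 0.698, -0.0]
wrist_force: [-4.3, 2.1, 13.4]
opening: 0.003
grasp_force: 6.8
```

Request:
{"name": "play_rows", "arguments": {"xyz": [[0,0,0.1],[0,0,0.2],[0,0,0.3],[0,0,0.4],[0,0,0.4],[0,0,0.4],[0,0,0.4],[0,0,0.4],[0,0,0.4],[0,0,0.4]], "rot": [[0,0,0],[0,0,0],[0,0,0],[0,0,0],[0,0,0],[0,0,0],[0,0,0],[0,0,0],[0,0,0],[0,0,0]], "grip": [0,0,0,0,0,0,0,0,0,0]}}

```text
time_s: 35.35
eef_pos: [0.4676, -0.1687, 0.1349]
eef_rot: [0.001, 0.716, 0.698, -0.0]
wrist_force: [-4.7, 2.1, 15.0]
opening: -0.003
grasp_force: 7.6
```

Request:
{"name": "play_rows", "arguments": {"xyz": [[0,0,-1],[0,0,-3],[0,0,-8],[0,0,-20],[0,0,-40],[0,0,-60],[0,0,-80],[0,0,-100],[0,0,-100],[0,0,-100]], "rot": [[0,0,0],[0,0,0],[0,0,0],[0,0,0],[0,0,0],[0,0,0],[0,0,0],[0,0,0],[0,0,0],[0,0,0]], "grip": [0,0,0,0,0,0,0,0,0,0]}}

```text
time_s: 36.6
eef_pos: [0.4669, -0.1681, 0.2327]
eef_rot: [-0.0, 0.716, 0.698, -0.0]
wrist_force: [-0.1, -0.3, 0.1]
opening: 0.001
grasp_force: 0.0
```

```bash
python3 -c "
from h import *
st()
c=vision.camera('scene');cv2.imwrite('pics/c5.png',cv2.resize(c['color'][200:340,290:450,::-1],(640,560),interpolation=cv2.INTER_CUBIC))
"
```

```text
t 36.6 tip clamp mm [-45.6   1.  213.7] F clamp [-0.33  0.12  0.1 ] open 0.0
```

View pics/c5.png

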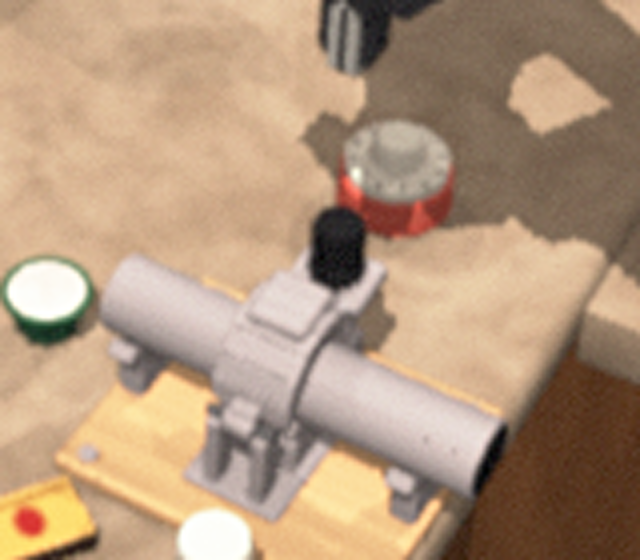

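The picture shows the nut at crop (338,250) seated on the ear, the bolt upright, the tube under the cap, the bystanders unmoved and the gripper clear. I'm handing in.

```bash
python3 -c "
from bench import ctrl
print(ctrl.hand_in())"
```

```text
the job is handed in; nothing more can be done
None
```

The job is handed in at about 37 s. The hinged half bears on the tube (pressed to about 15 N at the boss, a little over the 10 N asked), the bolt is upright in the slot, and the nut was pushed to 15 N on the ear. The verdict was not shown.

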